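# Filter change: lay the spent element in the rack

## Robot

A 7-joint arm with a two-finger parallel gripper is mounted at the origin on the work surface. World frame = base frame: x ahead of the robot, y to its left, z up, the work surface at z = 0. Lengths are in m, angles in rad, forces in N, time in s.
With the tool pointing down it reaches from about 0.425 to 0.825 m from the base axis. Payload 3.6 kg.
Tool frame: the origin (TCP) lies midway between the tips of the shut fingers; the grasp point (between the pads) lies 19 mm behind it (r.tcp_to_grasp is the distance from the TCP to the grasp point, in m); z points along the fingers, y is the line along which they close (so a half turn about z gives the same grasp; the last joint's range is limited). The gripper opens to 93 mm and grips with 3 to 60 N. Pads are 15 mm wide; open, the fingers measure 128 mm over their backs; the gripper's body (75 mm by 188 mm) begins 65 mm behind the grasp point.
Start: joints at [1.306, 0.615, -0.013, 1.423, 0.008, 1.103, -0.04], TCP at [0.153, -0.632, 0.219] pointing down, gripper open.
Joint ranges: [-3.12, 3.12], [-0.3, 2.06], [-1.34, 1.32], [0.26, 2.42], [-1.36, 4.5], [0.01, 1.98], [-2.84, 2.84]. Speed limits (rad/s): [2.79, 2.79, 3.14, 3.14, 3.14, 3.14, 3.14].

## Interface

Orientations are given as [roll, pitch, yaw] about the fixed x, y, z axes, in that order (R = Rz(yaw) Ry(pitch) Rx(roll)).
In Python, from workcell import readout, vision, ticket, r gives the robot as it stands.
- The arm moves only by the shell command python3 -m creep 'ROWS' [FORCE]. ROWS is JSON, a list of rows, each an object with "gripper": the opening, from -1 (shut) to 1 (fully open); "offset": the shift along the tool's x, y, z in mm, a list of three; "twist": the turn about the tool's z in rad. A call has 1 to 20 rows; each row is the pose to reach, as a shift and turn from the pose commanded when the call began, along the tool's axes at that moment; what a row does not reach only later rows make up. A row lasts 1/10 s, in which the tool goes at most 50 mm and 8.59 degrees, less where a joint would pass 70% of its speed; a pose out of reach is approached as far as the arm can. A call with a gripper value outside its range is refused whole. The fingers move at their own pace and stop on an object; FORCE is the grip in N (left out, the last holds). Time passes only in rows, so rows that repeat a pose let the fingers close. It gives the time, the measured TCP pose, the force, the opening and the grip force at its end, in the units of the state.
- readout.sense(): the state, without advancing time (a new reading comes with each control period).
- vision.grab_frame(name): name is "scene" or "top"; returns a dict with "pixels" (384x512x3 uint8, blue, green, red), "depth" (384x512 float32, m along the optical axis (not along the pixel's ray), 0 where there is no reading), "mtx" (3x3 intrinsics, pixels), "T" (4x4, takes a point from camera to world coordinates). Camera axes: x right, y down, z forward; pixel columns grow to the right and rows downward; lengths in m; the calibration is good to about 2 mm. A picture is of the moment at which its call begins.
- ticket.close_job(): hands the job in; it is judged then, once.
The state is a dict: "time": time; "qpos": joint angles; "dq": joint speeds; "joint_efforts": joint torques, N m; "position": TCP position; "ee_rot": TCP orientation; "contact_force": force on the tool from outside, world axes, zero at the start; "torque": the same for the moment, N m; "grip_width": finger opening in m; "grasp_force": force on a finger pad.
Only numpy, scipy, OpenCV 4.12 (cv2) and the standard library are available. Lean on these libraries where they do the work, as an engineer would, in place of code of your own. Each camera call takes 0.05 s, during which the arm holds its last target. There are 200 camera calls.

## Task

Unlock the white cover of the filter housing by turning it a quarter turn anticlockwise (seen from above), lift it off and stand it upright, mouth down, in the middle of the black rubber mat. Then take the steel filter element out of the housing and lay it down by hand, without dropping it, flat in the empty middle lane of the grey rack, its black head pointing the same way as the two spent elements beside it, and gently push it home until its head touches the end stop. Leave those two and everything else on the bench where it is.

Things in the scene. Friction and masses are not known exactly. Their poses are not given: they have to be found in the camera images.
- housing: Fixed aluminium base of the filter housing, a block 110 x 110 x 30 mm; origin at the centre of its underside on the bench, z up. A round socket in its centre (27 mm wide, floor 5 mm above the bench) holds the element upright. The cover stands on its top face and is held there by two bayonet ledges.
- cover: Loose white plastic cover, 0.14 to 0.24 kg: round cap 52 mm in diameter, 105 mm high, closed on top, open below, with a wing grip on top and two lugs at its foot (along +x and -x, 16 mm wide, 6 mm high, out to 38 mm). Origin at the centre of its lower edge, z up. It starts locked on the housing, 30 mm above the bench, its x axis within 7 degrees of the x axis of the housing.
- housing_ledge (a point): Middle of one bayonet ledge (39 mm out along the housing's x, 45 mm above the bench: its top); the other is across the centre. Underside 38 mm above the bench. Each covers 43 degrees either way of the x axis, 30 to 49 mm from the centre. Between them (+y and -y sides) the way up is free. Stops end the turn a little past a quarter turn and a few degrees past locked.
- cover_wing (a point): Centre of the cover's wing grip (14 mm along the cover's x, 44 mm along its y, 38 mm high, from 105 to 143 mm; this point 124 mm above the cover's origin). The cover turns freely anticlockwise seen from above, by 60 to about 100 degrees, before it can be lifted; clockwise it is stopped. While locked it has 2 mm play upward. It must rise 100 mm to clear the element.
- rack_comb (a point): Middle-lane floor in the comb at y = +36 mm. Two combs, 12 mm thick, at the rack's y = -36 and +36 mm, carry the elements: lane floor 20 mm above the bench, so a lying element's axis is 32 mm up; rounded teeth between the lanes rise to 36 mm. Between the combs it is open down to a floor plate 6 mm thick.
- element: Loose sintered steel filter element: cylinder 24 mm in diameter and 108 mm long with a black round head 32 mm in diameter and 12 mm thick, 120 mm over all, mass 0.09 to 0.18 kg. It stands head up in the socket under the cover, 25 mm deep, 1.5 mm play all round, foot 5 mm and head top 125 mm above the bench. Origin at the centre of its foot, z along it to the head.
- element_head (a point): centre of the outer face of the element's head (120 mm from the foot)
- element_foot (a point): centre of the element's foot face
- rack: Fixed grey plastic rack, 210 mm (x) by 150 mm (y); origin at the centre of its underside on the bench, z up. Three lanes along its y at x = -58, 0, +58 mm, 3 mm side play. Upright end stop at the -y end, 8 mm thick, 50 mm high, inner face at y = -62 mm. The outer lanes hold two spent elements, heads towards -y at the end stop; the middle lane is empty.
- rack_lane (a point): the point where the centre of the element's head face belongs: middle lane, on the end stop's inner face, 32 mm above the bench (rack frame 0, -62, 32 mm)
- mat: Fixed black rubber mat, 130 x 130 x 3 mm, flat on the bench; origin at the centre of its underside. Where the cover is to stand.
- spent_a: Loose bystander, equal to the element, lying in the rack's lane at x = -58 mm, head towards the end stop; origin on the lane floor at the middle of the rack's y.
- spent_b: The same in the lane at x = +58 mm.
- screwdriver: Bystander: screwdriver 170 mm long lying flat on the bench between the housing and the mat; origin under its middle.
- beaker: Bystander: glass beaker, 70 mm wide, 90 mm high, standing; origin under its centre.
- bottle: Bystander: green bottle with blue cap, 60 mm wide, 130 mm high, standing; origin under its centre.
- sensor_a: Bystander: black flow sensor box, 50 x 85 x 40 mm; origin under its centre.
- sensor_b: Bystander: another such flow sensor box.

How it is judged:
By the outcome, as a careful person would: the job done as asked, in the order asked, and still so for the second after the job is handed in, with the robot touching nothing.
It also fails if it takes over 70 s, if anything falls off the work surface, if the arm or the gripper's body presses on something with over 40 N, if the wrist force passes 120 N, or if a joint passes its speed limit or range.

## Working session

There is one attempt and no reset: what is moved stays moved. The work goes in short steps, Python scripts to look and compute and a shell command to move; the robot and the scene stay as the last step left them, time stands still between calls to the robot, and variables do not carry over. Pictures are saved under pics/ and viewed, at most 11 in all, crops included, and the job is handed in when it is done.

```bash
mkdir -p pics; ls; python3 - <<'E'
from workcell import readout, vision, r
import cv2,numpy as np
s=readout.sense(); print(s)
for n in("scene","top"):
    f=vision.grab_frame(n); cv2.imwrite(f"pics/{n}0.png",cv2.resize(f["pixels"],(800,600),interpolation=cv2.INTER_CUBIC)); np.savez(f"{n}0.npz",**f); print(f["mtx"],f["T"])
E
```

```text
pics
{'time': 0.0, 'qpos': array([ 1.30649322,  0.61588419, -0.0126706 ,  1.42483644,  0.0080974 ,
        1.10337265, -0.04042397]), 'dq': array([ 0.00023792, -0.00108111,  0.00033602, -0.00146233,  0.00016287,
       -0.00058744, -0.00095554]), 'joint_efforts': array([ 1.38961848e-03, -4.58924246e+01,  2.09302912e-01, -1.65744781e+01,
       -6.11828500e-02,  2.05330312e-02,  2.31330732e-04]), 'position': array([ 0.15298053, -0.63096217,  0.21752442]), 'ee_rot': array([-3.13914146e+00, -5.38951253e-07,  2.37888338e-01]), 'contact_force': array([ 0.35241423, -0.54161111,  0.89944978]), 'torque': array([-0.01739776, -0.04427673,  0.04348151]), 'grasp_force': 0.0, 'grip_width': 0.09295963221181748}
[[361.89641502   0.         259.5074607 ]
 [  0.         361.89641502 198.80093169]
 [  0.           0.           1.        ]] [[ 0.02657951  0.56602214 -0.82396145  1.31421083]
 [ 0.99962715 -0.020205    0.0183663  -0.02769313]
 [-0.0062524  -0.8241424  -0.56634813  0.63495168]
 [ 0.          0.          0.          1.        ]]
[[403.0547528    0.         252.07574997]
 [  0.         403.0547528  183.45499604]
 [  0.           0.           1.        ]] [[ 3.55568985e-02 -9.73854737e-01  2.24371698e-01  3.27761597e-01]
 [-9.99367488e-01 -3.45200960e-02  8.54318695e-03 -1.03118720e-02]
 [-5.74490525e-04 -2.24533549e-01 -9.74466190e-01  1.28040488e+00]
 [ 0.00000000e+00  0.00000000e+00  0.00000000e+00  1.00000000e+00]]
```

View pics/top0.png

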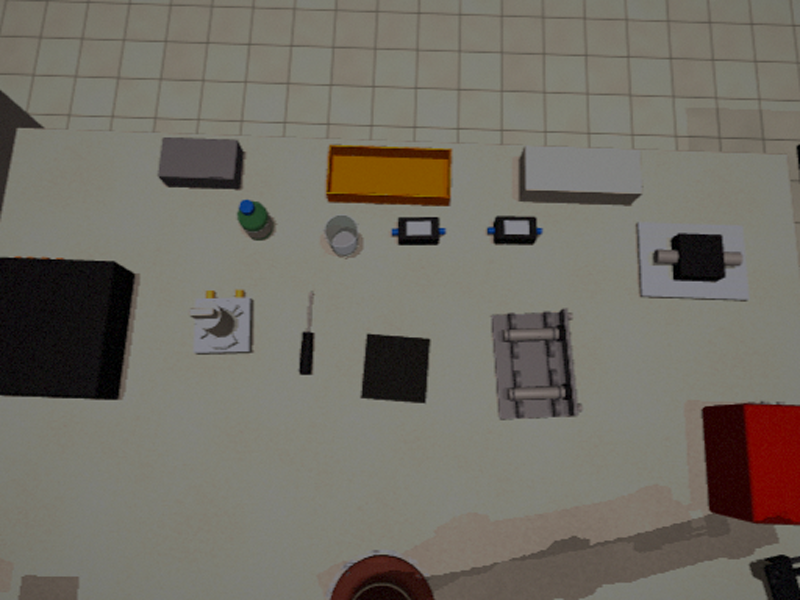

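View pics/scene0.png

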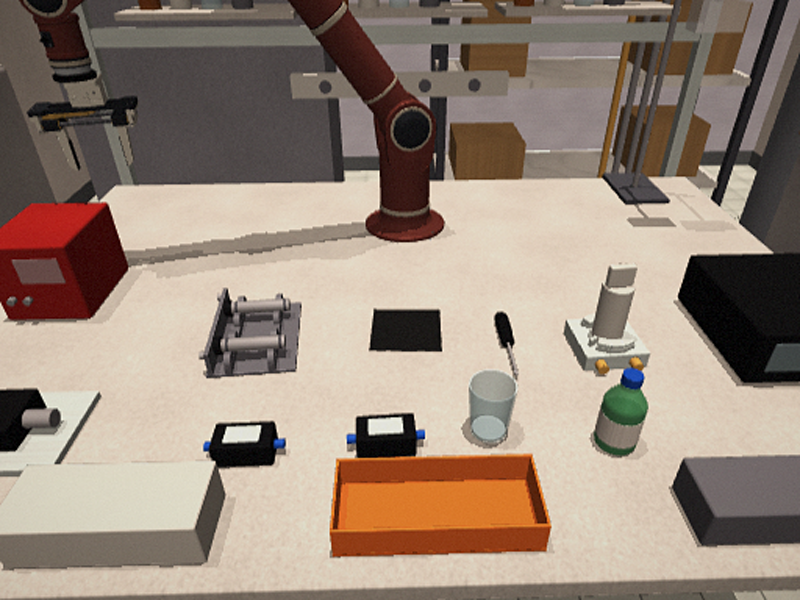

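```bash
cat > h.py <<'E'
import numpy as np,cv2
def load(n): return dict(np.load(n))
def cloud(f):
    d=f["depth"];v,u=np.mgrid[:d.shape[0],:d.shape[1]]
    p=np.stack([(u-f["mtx"][0,2])/f["mtx"][0,0]*d,(v-f["mtx"][1,2])/f["mtx"][1,1]*d,d],-1)
    return p@f["T"][:3,:3].T+f["T"][:3,3]
def proj(f,P):
    q=(np.atleast_2d(P)-f["T"][:3,3])@f["T"][:3,:3]
    return q[:,:2]/q[:,2:]*[f["mtx"][0,0],f["mtx"][1,1]]+f["mtx"][:2,2]
def onplane(f,u,v,z):
    d=f["T"][:3,:3]@[(u-f["mtx"][0,2])/f["mtx"][0,0],(v-f["mtx"][1,2])/f["mtx"][1,1],1]
    c=f["T"][:3,3];return c+d*(z-c[2])/d[2]
E
python3 - <<'E'
from h import *
fs={n:load(n+"0.npz") for n in("top","scene")}
C={n:cloud(f) for n,f in fs.items()}
f=fs["top"]
for n,p in (("housing",(225,325)),("mat",(396,368)),("rack",(535,365))): print(n,C["top"][int(p[1]*.64),int(p[0]*.64)])
def rect(m,n,cam,c,rad,lo,hi):
    P=C[cam];s=(np.hypot(P[...,0]-c[0],P[...,1]-c[1])<rad)&(P[...,2]>lo)&(P[...,2]<hi)
    if m is not None:s&=m
    q=P[s]; r=cv2.minAreaRect((q[:,:2]*1000).astype(np.float32)); print(n,cam,len(q),r,q[:,2].mean())
h=C["top"][208,144];
for c in C:
    rect(None,"house",c,h,.09,.024,.034)
    rect(None,"wing",c,h,.08,.155,.19)
    dark=fs[c]["pixels"].max(2)<60
    rect(dark,"mat",c,C["top"][235,253],.1,-.01,.012)
    rk=C["top"][233,342]
    rect(None,"rackall",c,rk,.16,.004,.06)
    rect(None,"spent",c,rk,.16,.037,.06)
t=fs["top"]["pixels"];s=fs["scene"]["pixels"]
R=lambda i,x,y,w,h:cv2.resize(i[y:y+h,x:x+w],(400,300),interpolation=cv2.INTER_CUBIC)
cv2.imwrite("pics/crop1.png",np.vstack([np.hstack([R(t,102,175,80,60),R(t,300,188,88,66)]),np.hstack([R(s,350,160,80,60),R(s,125,180,80,60)])]))
E
```

```text
housing [0.51423098 0.31868522 0.09589687]
mat [ 0.45509977 -0.00797072  0.00183293]
rack [ 0.47085726 -0.28821218  0.00672497]
house top 496 ((534.8450317382812, 343.31451416015625), (128.30349731445312, 111.46417999267578), 3.5848445892333984) 0.03044867300909713
wing top 104 ((525.1546020507812, 342.4649353027344), (14.434407234191895, 45.019351959228516), 2.8086445331573486) 0.1715249302253992
mat top 1646 ((454.5476989746094, -7.427299499511719), (127.58353424072266, 129.81686401367188), 87.35137176513672) 0.004300364888381374
rackall top 3743 ((469.07647705078125, -289.2475891113281), (314.6137390136719, 311.6207275390625), 1.416958212852478) 0.01982898068697156
spent top 930 ((472.9200439453125, -294.53997802734375), (207.89306640625, 139.13388061523438), 3.914461612701416) 0.04451676513061451
house scene 540 ((535.4282836914062, 343.06146240234375), (130.46751403808594, 112.00735473632812), 2.9795894622802734) 0.031019430026808074
wing scene 161 ((527.3391723632812, 342.12872314453125), (15.427175521850586, 44.052772521972656), 6.103366374969482) 0.16739701254836187
mat scene 1112 ((458.37628173828125, -8.70794677734375), (127.98069763183594, 125.75696563720703), 87.24656677246094) 0.00548185501945967
rackall scene 3137 ((472.6017150878906, -288.28485107421875), (309.1355285644531, 313.3051452636719), 51.87211990356445) 0.022044870214234905
spent scene 875 ((474.1319885253906, -294.49951171875), (209.69522094726562, 138.22496032714844), 4.102203369140625) 0.044490642949962945
```

View pics/crop1.png

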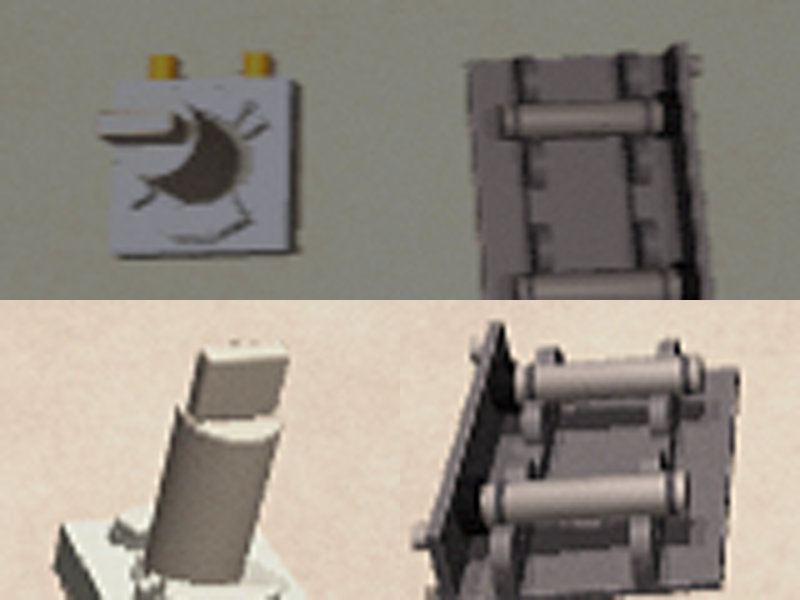

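```bash
python3 - <<'E'
from h import *
for n in("top","scene"):
    f=load(n+"0.npz");P=cloud(f).reshape(-1,3)*1000
    for a in (4.0,):
        th=np.radians(a);c,s=np.cos(th),np.sin(th);o=np.array([470,-288])
        q=(P[:,:2]-o)@np.array([[c,-s],[s,c]])  # rack coords
        m=(abs(q[:,0])<150)&(abs(q[:,1])<120);q=q[m];z=P[m,2]
        st=q[(z>47.5)&(z<53)&(q[:,1]<-55)]
        print(n,"stop x",np.percentile(st[:,0],[1,99]),"y",np.percentile(st[:,1],[3,50,97]),"slope deg",np.degrees(np.polyfit(*st.T,1)[0]))
        for x0 in(-58,58):
            b=(abs(q[:,0]-x0)<22)&(z>36)&(q[:,1]>-40)&(q[:,1]<48)
            w=q[b];zz=z[b]; top=zz>np.percentile(zz,60)
            print(" spent",x0,"xmid",np.percentile(w[:,0],[1,50,99]),"top x med",np.median(w[top,0]),"slope",np.degrees(np.polyfit(w[top,1],w[top,0],1)[0]),"z99",np.percentile(zz,95))
            e=q[(abs(q[:,0]-x0)<10)&(z>36)]; print("  yend",np.percentile(e[:,1],[99,99.9]))
        pl=q[(z>3.5)&(z<9)&(abs(q[:,0])<120)&(abs(q[:,1])<90)]
        print(" plate",np.percentile(pl[:,0],[1,5,95,99]),np.percentile(pl[:,1],[1,5,95,99]))
E
```

```text
top stop x [-101.41053024  105.76638207] y [-66.61647604 -61.97617263 -57.27668803] slope deg 0.5605903930268461
 spent -58 xmid [-79.65173238 -57.56407472 -41.6160455 ] top x med -56.66952940234014 slope 1.0873948081767888 z99 47.51258210816574
  yend [60.98541514 61.69816742]
 spent 58 xmid [40.30780233 57.72252828 70.15186756] top x med 57.82814094663697 slope 0.1548132430476181 z99 47.83400190379747
  yend [61.93683467 62.67005008]
 plate [-116.69207169 -102.32093994  100.78374801  113.0740374 ] [-85.24632646 -56.6548118   77.83854217  87.84770404]
scene stop x [-99.49672727 107.29229576] y [-72.18771502 -61.29075021 -56.15631569] slope deg 0.33616287447283155
 spent -58 xmid [-79.08221159 -50.06294879 -41.92378248] top x med -53.91809867811685 slope -0.35066564884658175 z99 47.04260972168205
  yend [60.31132072 60.46219655]
 spent 58 xmid [38.40650015 66.14603159 72.74180411] top x med 62.2588828584338 slope -0.5970668004345292 z99 47.26439384525722
  yend [62.2668607  62.40773022]
 plate [-101.69384501  -69.97411935  108.07916874  116.43465596] [-87.49907191 -57.66508181  78.97932689  88.46178237]
```

```bash
cat >> h.py <<'E'
def rel(*targets):
    from workcell import readout
    from scipy.spatial.transform import Rotation as R
    s=readout.sense();A=R.from_euler("xyz",s["ee_rot"]).as_matrix()
    print("t",s["time"],"pos",(s["position"]*1000).round(1),"yaw",np.degrees(s["ee_rot"][2]).round(2),"F",s["contact_force"].round(1),"M",s["torque"].round(2),"w",round(s["grip_width"]*1000,1),"g",round(s["grasp_force"],1),"q",s["qpos"].round(2))
    for x,y,z,yaw in targets:
        dy=(np.radians(yaw)-s["ee_rot"][2]+np.pi)%(2*np.pi)-np.pi
        print((x,y,z,yaw),"offset",(A.T@(np.array([x,y,z])-s["position"]*1000)).round(1),"twist",round(-dy,4))
E
python3 -c "
from h import *
rel((400,-450,300,60),(600,-200,310,80),(600,100,310,90),(526,342.3,260,94.5),(526,342.3,150,94.5))"
```

```text
t 0.1 pos [ 152.9 -631.   217.6] yaw 13.63 F [0.1 0.2 0. ] M [-0.01 -0.01  0.01] w 93.0 g 0.0 q [ 1.31  0.62 -0.01  1.42  0.01  1.1  -0.04]
(400, -450, 300, 60) offset [ 282.8 -117.9  -82.1] twist -0.8093
(600, -200, 310, 80) offset [ 536.  -313.8  -91.7] twist -1.1584
(600, 100, 310, 90) offset [ 606.7 -605.3  -91. ] twist -1.3329
(526, 342.3, 260, 94.5) offset [ 591.9 -858.1  -40.4] twist -1.4115
(526, 342.3, 150, 94.5) offset [ 591.9 -857.9   69.6] twist -1.4115
```

```bash
python3 -m creep '[{"gripper":1,"offset":[283,-118,-82],"twist":-0.81},{"gripper":1,"offset":[283,-118,-82],"twist":-0.81},{"gripper":1,"offset":[283,-118,-82],"twist":-0.81},{"gripper":1,"offset":[283,-118,-82],"twist":-0.81},{"gripper":1,"offset":[283,-118,-82],"twist":-0.81},{"gripper":1,"offset":[283,-118,-82],"twist":-0.81},{"gripper":1,"offset":[283,-118,-82],"twist":-0.81},{"gripper":1,"offset":[536,-314,-92],"twist":-1.16},{"gripper":1,"offset":[536,-314,-92],"twist":-1.16},{"gripper":1,"offset":[536,-314,-92],"twist":-1.16},{"gripper":1,"offset":[536,-314,-92],"twist":-1.16},{"gripper":1,"offset":[536,-314,-92],"twist":-1.16},{"gripper":1,"offset":[536,-314,-92],"twist":-1.16},{"gripper":1,"offset":[607,-605,-92],"twist":-1.33},{"gripper":1,"offset":[607,-605,-92],"twist":-1.33},{"gripper":1,"offset":[607,-605,-92],"twist":-1.33},{"gripper":1,"offset":[607,-605,-92],"twist":-1.33},{"gripper":1,"offset":[607,-605,-92],"twist":-1.33},{"gripper":1,"offset":[607,-605,-92],"twist":-1.33},{"gripper":1,"offset":[607,-605,-92],"twist":-1.33}]'; python3 -c "
from h import *
rel((526,342.3,250,94.5),(526,342.3,140,94.5))"
```

```text
time: 2.1
position: [0.599, 0.1064, 0.3103]
ee_rot: [-3.14, -0.004, 1.576]
contact_force: [-1.4, 0.4, -0.2]
grip_width: 0.0932
grasp_force: 0.0
t 2.1 pos [599.  106.4 310.3] yaw 90.33 F [-1.4  0.4 -0.2] M [-0.01 -0.09 -0.03] w 93.2 g 0.0 q [ 0.06  0.51 -0.46  1.39  0.23  1.29 -0.41]
(526, 342.3, 250, 94.5) offset [236.  -71.5  61.4] twist -0.0729
(526, 342.3, 140, 94.5) offset [235.5 -71.3 171.4] twist -0.0729
```

```bash
python3 -m creep '[{"gripper":1,"offset":[236,-71,60],"twist":-0.073},{"gripper":1,"offset":[236,-71,60],"twist":-0.073},{"gripper":1,"offset":[236,-71,60],"twist":-0.073},{"gripper":1,"offset":[236,-71,60],"twist":-0.073},{"gripper":1,"offset":[236,-71,60],"twist":-0.073},{"gripper":1,"offset":[236,-71,60],"twist":-0.073},{"gripper":1,"offset":[236,-71,60],"twist":-0.073},{"gripper":1,"offset":[236,-71,60],"twist":-0.073},{"gripper":1,"offset":[236,-71,60],"twist":-0.073}]'; python3 - <<'E'
from h import *
from workcell import vision
rel((526,342.3,138,94.5))
f=vision.grab_frame("scene");np.savez("s1.npz",**f)
i=cv2.resize(f["pixels"][70:220,330:480],(600,600),interpolation=cv2.INTER_CUBIC)
cv2.imwrite("pics/s1.png",i)
P=cloud(f);m=(P[...,2]>.24)&(P[...,2]<.27)&(np.hypot(P[...,0]-.526,P[...,1]-.342)<.12);q=P[m]*1000;print(q.min(0),q.max(0),q.mean(0))
E
```

```text
time: 3.0
position: [0.532, 0.3327, 0.2508]
ee_rot: [3.141, 0.002, 1.636]
contact_force: [0.3, -0.5, -0.3]
grip_width: 0.0929
grasp_force: 0.0
t 3.0 pos [532.  332.7 250.8] yaw 93.74 F [ 0.3 -0.5 -0.3] M [-0.05 -0.12  0.05] w 92.9 g 0.0 q [-0.32  0.59 -0.47  1.44  0.28  1.18 -0.77]
(526, 342.3, 138, 94.5) offset [ 10.1  -5.5 112.8] twist -0.0133
[472.85233058 318.75332006 253.09616786] [596.1863563  345.74447452 269.80619095] [534.32608702 330.33363799 262.29935153]
```

View pics/s1.png

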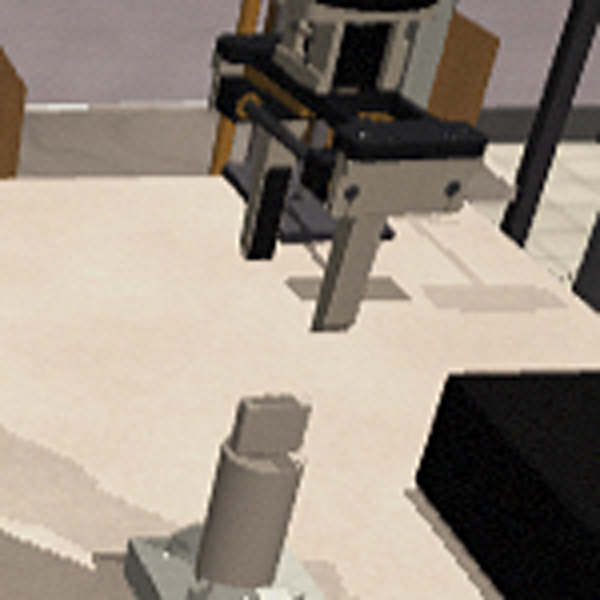

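```bash
python3 -m creep '[{"gripper":1,"offset":[2,0,20],"twist":-0.013},{"gripper":1,"offset":[2,0,20],"twist":-0.013},{"gripper":1,"offset":[2,0,20],"twist":-0.013},{"gripper":1,"offset":[2,0,20],"twist":-0.013}]'; python3 - <<'E'
from h import *
rel((526,342.3,138,94.5))
E
```

```text
time: 3.45
position: [0.5308, 0.3372, 0.2316]
ee_rot: [3.14, -0.001, 1.653]
contact_force: [0.2, -1.0, 1.0]
grip_width: 0.0927
grasp_force: 0.0
t 3.45 pos [530.8 337.2 231.6] yaw 94.69 F [ 0.2 -1.   1. ] M [-0.01 -0.07  0.04] w 92.7 g 0.0 q [-0.33  0.61 -0.48  1.46  0.29  1.14 -0.77]
(526, 342.3, 138, 94.5) offset [ 5.4 -4.5 93.6] twist 0.0032
```

```bash
python3 -m creep '[{"gripper":1,"offset":[5,-4.5,20],"twist":0},{"gripper":1,"offset":[5,-4.5,50],"twist":0},{"gripper":1,"offset":[5,-4.5,75],"twist":0},{"gripper":1,"offset":[5,-4.5,90],"twist":0},{"gripper":1,"offset":[5,-4.5,93],"twist":0},{"gripper":1,"offset":[5,-4.5,93],"twist":0},{"gripper":1,"offset":[5,-4.5,93],"twist":0},{"gripper":1,"offset":[5,-4.5,93],"twist":0}]'; python3 - <<'E'
from h import *
rel((526,342.3,138,94.5))
from workcell import vision
f=vision.grab_frame("scene")
P=cloud(f);print(proj(f,[[.526,.3423,.173]]))
E
```

```text
time: 4.25
position: [0.5259, 0.3428, 0.1392]
ee_rot: [3.139, -0.002, 1.654]
contact_force: [-0.3, 0.6, 0.4]
grip_width: 0.0931
grasp_force: 0.0
t 4.25 pos [525.9 342.8 139.2] yaw 94.75 F [-0.3  0.6  0.4] M [-0.07 -0.03  0.04] w 93.1 g 0.0 q [-0.35  0.69 -0.44  1.58  0.35  0.94 -0.83]
(526, 342.3, 138, 94.5) offset [-0.5  0.1  1.2] twist 0.0043
[[398.21103221 170.05565221]]
```

```bash
python3 -m creep '[{"gripper":0,"offset":[0,0,1],"twist":0},{"gripper":-0.5,"offset":[0,0,1],"twist":0},{"gripper":-1,"offset":[0,0,1],"twist":0},{"gripper":-1,"offset":[0,0,1],"twist":0},{"gripper":-1,"offset":[0,0,1],"twist":0},{"gripper":-1,"offset":[0,0,1],"twist":0},{"gripper":-1,"offset":[0,0,1],"twist":0}]' 25; python3 -c "
from h import *
rel()"
```

```text
time: 5.0
position: [0.5252, 0.3421, 0.1367]
ee_rot: [3.142, -0.0, 1.654]
contact_force: [1.0, 0.1, 0.6]
grip_width: 0.0416
grasp_force: 0.0
t 5.0 pos [525.2 342.1 136.7] yaw 94.76 F [1.  0.1 0.6] M [-0.04 -0.08  0.07] w 41.6 g 0.0 q [-0.35  0.7  -0.44  1.58  0.35  0.94 -0.83]
```

```bash
python3 -m creep '[{"gripper":-1,"offset":[0,0,0],"twist":0},{"gripper":-1,"offset":[0,0,0],"twist":0},{"gripper":-1,"offset":[0,0,0],"twist":0},{"gripper":-1,"offset":[0,0,0],"twist":0},{"gripper":-1,"offset":[0,0,0],"twist":0},{"gripper":-1,"offset":[0,0,0],"twist":0}]' 25; python3 -c "
from h import *
rel()"
```

```text
time: 5.6
position: [0.5252, 0.3421, 0.1367]
ee_rot: [3.142, -0.0, 1.654]
contact_force: [-0.1, -0.9, -0.1]
grip_width: 0.0139
grasp_force: 25.0
t 5.6 pos [525.2 342.1 136.7] yaw 94.76 F [-0.1 -0.9 -0.1] M [-0.11 -0.05  0.01] w 13.9 g 25.0 q [-0.35  0.7  -0.44  1.58  0.35  0.94 -0.83]
```

```bash
python3 -m creep '[{"gripper":-1,"offset":[0,0,0],"twist":-0.1},{"gripper":-1,"offset":[0,0,0],"twist":-0.22},{"gripper":-1,"offset":[0,0,0],"twist":-0.35},{"gripper":-1,"offset":[0,0,0],"twist":-0.48},{"gripper":-1,"offset":[0,0,0],"twist":-0.61},{"gripper":-1,"offset":[0,0,0],"twist":-0.74},{"gripper":-1,"offset":[0,0,0],"twist":-0.87},{"gripper":-1,"offset":[0,0,0],"twist":-1.0},{"gripper":-1,"offset":[0,0,0],"twist":-1.13},{"gripper":-1,"offset":[0,0,0],"twist":-1.26},{"gripper":-1,"offset":[0,0,0],"twist":-1.39},{"gripper":-1,"offset":[0,0,0],"twist":-1.5},{"gripper":-1,"offset":[0,0,0],"twist":-1.55},{"gripper":-1,"offset":[0,0,0],"twist":-1.55},{"gripper":-1,"offset":[0,0,0],"twist":-1.55}]' 25; python3 -c "
from h import *
rel()"
```

```text
time: 7.1
position: [0.5255, 0.342, 0.1367]
ee_rot: [3.142, 0.0, -3.081]
contact_force: [0.4, -0.8, 0.6]
grip_width: 0.0138
grasp_force: 25.0
t 7.1 pos [525.5 342.  136.7] yaw -176.52 F [ 0.4 -0.8  0.6] M [ 0.02 -0.23 -0.01] w 13.8 g 25.0 q [-0.15  0.8  -0.85  1.58  0.66  1.07  0.46]
```

```bash
python3 -m creep '[{"gripper":-1,"offset":[0,0,-4],"twist":0},{"gripper":-1,"offset":[0,0,-8],"twist":0},{"gripper":-1,"offset":[0,0,-14],"twist":0},{"gripper":-1,"offset":[0,0,-20],"twist":0},{"gripper":-1,"offset":[0,0,-20],"twist":0},{"gripper":-1,"offset":[0,0,-20],"twist":0}]' 25; python3 -c "
from h import *
rel()"
```

```text
time: 7.7
position: [0.5252, 0.3421, 0.157]
ee_rot: [3.141, 0.0, -3.079]
contact_force: [0.5, 0.2, -2.6]
grip_width: 0.0141
grasp_force: 25.0
t 7.7 pos [525.2 342.1 157. ] yaw -176.44 F [ 0.5  0.2 -2.6] M [ 0.06 -0.21  0.  ] w 14.1 g 25.0 q [-0.14  0.78 -0.86  1.56  0.64  1.11  0.48]
```

```bash
python3 -m creep '[{"gripper":-1,"offset":[0,0,-25],"twist":0},{"gripper":-1,"offset":[0,0,-55],"twist":0},{"gripper":-1,"offset":[0,0,-85],"twist":0},{"gripper":-1,"offset":[0,0,-105],"twist":0},{"gripper":-1,"offset":[0,0,-110],"twist":0},{"gripper":-1,"offset":[0,0,-110],"twist":0},{"gripper":-1,"offset":[0,0,-110],"twist":0}]' 25; python3 -c "
from h import *
rel((500,200,265,183.5),(456,-8,265,183.5))"
```

```text
time: 8.4
position: [0.5248, 0.3413, 0.265]
ee_rot: [-3.139, -0.002, -3.079]
contact_force: [0.2, 0.2, -2.6]
grip_width: 0.0138
grasp_force: 25.0
t 8.4 pos [524.8 341.3 265. ] yaw -176.43 F [ 0.2  0.2 -2.6] M [ 0.09 -0.18 -0.02] w 13.8 g 25.0 q [-0.12  0.68 -0.92  1.41  0.55  1.32  0.56]
(500, 200, 265, 183.5) offset [  33.5 -139.4    0.4] twist 0.0013
(456, -8, 265, 183.5) offset [  90.4 -344.3    0.9] twist 0.0013
```

```bash
python3 -m creep '[{"gripper":-1,"offset":[8,-30,0],"twist":0},{"gripper":-1,"offset":[18,-70,0],"twist":0},{"gripper":-1,"offset":[29,-110,0],"twist":0},{"gripper":-1,"offset":[39,-150,0],"twist":0},{"gripper":-1,"offset":[50,-190,0],"twist":0},{"gripper":-1,"offset":[60,-230,0],"twist":0},{"gripper":-1,"offset":[71,-270,0],"twist":0},{"gripper":-1,"offset":[82,-310,0],"twist":0},{"gripper":-1,"offset":[88,-335,0],"twist":0},{"gripper":-1,"offset":[90,-344,0],"twist":0},{"gripper":-1,"offset":[90,-344,0],"twist":0},{"gripper":-1,"offset":[90,-344,0],"twist":0},{"gripper":-1,"offset":[90,-344,0],"twist":0}]' 25; python3 -c "
from h import *
rel((456,-8,125,183.5),(456,-8,110,183.5))"
```

```text
time: 9.7
position: [0.4569, -0.0047, 0.2668]
ee_rot: [3.14, 0.001, -3.076]
contact_force: [-0.6, -0.3, -1.7]
grip_width: 0.0139
grasp_force: 25.0
t 9.7 pos [456.9  -4.7 266.8] yaw -176.23 F [-0.6 -0.3 -1.7] M [ 0.09 -0.2   0.04] w 13.9 g 25.0 q [ 0.73  0.43 -1.09  1.86  0.43  1.11  1.11]
(456, -8, 125, 183.5) offset [  1.2  -3.4 141.8] twist 0.0047
(456, -8, 110, 183.5) offset [  1.2  -3.4 156.8] twist 0.0047
```

```bash
python3 -m creep '[{"gripper":-1,"offset":[1,-2.5,20],"twist":0},{"gripper":-1,"offset":[1,-2.5,50],"twist":0},{"gripper":-1,"offset":[1,-2.5,80],"twist":0},{"gripper":-1,"offset":[1,-2.5,110],"twist":0},{"gripper":-1,"offset":[1,-2.5,130],"twist":0},{"gripper":-1,"offset":[1,-2.5,145],"twist":0},{"gripper":-1,"offset":[1,-2.5,150],"twist":0},{"gripper":-1,"offset":[1,-2.5,150],"twist":0},{"gripper":-1,"offset":[1,-2.5,150],"twist":0},{"gripper":-1,"offset":[1,-2.5,150],"twist":0}]' 25; python3 -c "
from h import *
rel((456,-8,110,183.5))"
```

```text
time: 10.7
position: [0.4567, -0.009, 0.1175]
ee_rot: [3.142, 0.002, -3.079]
contact_force: [0.6, -0.4, -1.8]
grip_width: 0.014
grasp_force: 25.0
t 10.7 pos [456.7  -9.  117.5] yaw -176.42 F [ 0.6 -0.4 -1.8] M [ 0.05 -0.12 -0.04] w 14.0 g 25.0 q [ 0.56  0.62 -0.89  2.07  0.69  0.78  0.88]
(456, -8, 110, 183.5) offset [0.6 1.  7.5] twist 0.0014
```

```bash
python3 -m creep '[{"gripper":-1,"offset":[0,0,3],"twist":0},{"gripper":-1,"offset":[0,0.5,5],"twist":0},{"gripper":-1,"offset":[0,0.5,7],"twist":0},{"gripper":-1,"offset":[0,0.5,8],"twist":0},{"gripper":-1,"offset":[0,0.5,8],"twist":0},{"gripper":-1,"offset":[0,0.5,8],"twist":0}]' 25; python3 -c "
from h import *
rel()"
```

```text
time: 11.3
position: [0.456, -0.0089, 0.1096]
ee_rot: [-3.14, 0.0, -3.08]
contact_force: [-1.5, -0.9, 7.0]
grip_width: 0.014
grasp_force: 25.0
t 11.3 pos [456.   -8.9 109.6] yaw -176.44 F [-1.5 -0.9  7. ] M [-0.08  0.39 -0.05] w 14.0 g 25.0 q [ 0.55  0.63 -0.88  2.08  0.71  0.77  0.86]
```

Standing. Release, rise.

```bash
python3 -m creep '[{"gripper":-0.5,"offset":[0,0,-0.3],"twist":0},{"gripper":-0.3,"offset":[0,0,-0.3],"twist":0},{"gripper":-0.2,"offset":[0,0,-0.3],"twist":0},{"gripper":-0.2,"offset":[0,0,-0.3],"twist":0},{"gripper":-0.2,"offset":[0,0,-0.3],"twist":0},{"gripper":-0.2,"offset":[0,0,-20],"twist":0},{"gripper":-0.2,"offset":[0,0,-50],"twist":0},{"gripper":-0.2,"offset":[0,0,-90],"twist":0},{"gripper":-0.2,"offset":[0,0,-130],"twist":0},{"gripper":-0.2,"offset":[0,0,-150],"twist":0},{"gripper":-0.2,"offset":[0,0,-150],"twist":0},{"gripper":-0.2,"offset":[0,0,-150],"twist":0}]'; python3 - <<'E'
from h import *
from workcell import vision
rel((525,342,200,183.7),(525,342,52,183.7))
out=[]
for n in("scene","top"):
    f=vision.grab_frame(n);np.savez(n+"1.npz",**f);P=cloud(f)
    def w(c,rad,lo,hi):
        m=(P[...,2]>lo)&(P[...,2]<hi)&(np.hypot(P[...,0]-c[0],P[...,1]-c[1])<rad);q=P[m]*1000
        if len(q)>4: print(n,len(q),q.mean(0).round(1),cv2.minAreaRect(q[:,:2].astype(np.float32)))
    w((.456,-.008),.06,.125,.16); w((.456,-.008),.06,.07,.12); w((.525,.342),.04,.110,.135); w((.525,.342),.03,.06,.135)
    c=proj(f,[[.456,-.008,.05],[.525,.342,.1]]).astype(int)
    for x,y in c: out.append(cv2.resize(f["pixels"][y-38:y+37,x-50:x+50],(400,300),interpolation=cv2.INTER_CUBIC))
cv2.imwrite("pics/c2.png",np.vstack([np.hstack(out[:2]),np.hstack(out[2:])]))
E
```

```text
time: 12.5
position: [0.4555, -0.0092, 0.2583]
ee_rot: [-3.141, -0.0, -3.08]
contact_force: [-0.1, 0.4, -0.2]
grip_width: 0.0372
grasp_force: 0.0
t 12.5 pos [455.5  -9.2 258.3] yaw -176.46 F [-0.1  0.4 -0.2] M [ 0.06 -0.1   0.03] w 37.2 g 0.0 q [ 0.73  0.44 -1.08  1.88  0.44  1.09  1.11]
(525, 342, 200, 183.7) offset [-91.1 346.3  58.1] twist -0.0027
(525, 342, 52, 183.7) offset [-91.1 346.4 206.1] twist -0.0027
scene 82 [466.1  -8.7 142.2] ((458.31805419921875, -8.093894958496094), (13.674393653869629, 43.15211486816406), 88.38124084472656)
scene 333 [470.6  -9.3  97.1] ((459.1180725097656, -9.685567855834961), (51.07017517089844, 48.58512878417969), 72.52694702148438)
scene 116 [531.  340.5 123.4] ((528.0195922851562, 341.33953857421875), (31.273284912109375, 30.108463287353516), 0.8439383506774902)
scene 266 [532.3 339.8 101.9] ((528.0195922851562, 341.33953857421875), (31.273284912109375, 30.108463287353516), 0.8439383506774902)
top 101 [525.1 341.4 125.7] ((525.3486328125, 342.103515625), (29.2712345123291, 30.68907356262207), 34.93346405029297)
top 133 [524.3 339.7 114.9] ((525.3486328125, 342.103515625), (29.2712345123291, 30.68907356262207), 34.93346405029297)
```

View pics/c2.png

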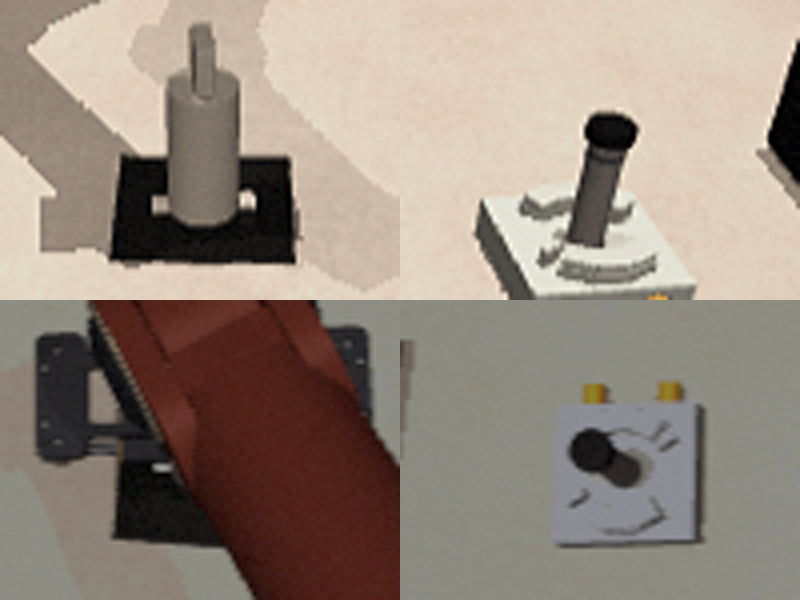

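```bash
python3 -m creep '[{"gripper":0.4,"offset":[-8,30,0],"twist":0},{"gripper":0.4,"offset":[-20,75,0],"twist":0},{"gripper":0.4,"offset":[-32,120,0],"twist":0},{"gripper":0.4,"offset":[-43,165,0],"twist":0},{"gripper":0.4,"offset":[-55,210,0],"twist":0},{"gripper":0.4,"offset":[-67,255,0],"twist":0},{"gripper":0.4,"offset":[-79,300,20],"twist":0},{"gripper":0.4,"offset":[-88,335,40],"twist":0},{"gripper":0.4,"offset":[-91,346,58],"twist":0},{"gripper":0.4,"offset":[-91,346,58],"twist":0},{"gripper":0.4,"offset":[-91,346,58],"twist":0},{"gripper":0.4,"offset":[-91,346,58],"twist":0}]'; python3 -c "
from h import *
rel((525.5,342,54,183.7))"
```

```text
time: 13.8
position: [0.5261, 0.3403, 0.2014]
ee_rot: [-3.141, 0.001, -3.082]
contact_force: [0.2, 0.1, 0.3]
grip_width: 0.065
grasp_force: 0.0
t 13.8 pos [526.1 340.3 201.4] yaw -176.58 F [0.2 0.1 0.3] M [ 0.   -0.1   0.05] w 65.0 g 0.0 q [-0.13  0.74 -0.89  1.5   0.6   1.19  0.51]
(525.5, 342, 54, 183.7) offset [  0.6   1.8 147.4] twist -0.0048
```

```bash
python3 -m creep '[{"gripper":0.4,"offset":[0.5,1.5,20],"twist":0},{"gripper":0.4,"offset":[0.5,1.5,50],"twist":0},{"gripper":0.4,"offset":[0.5,1.5,80],"twist":0},{"gripper":0.4,"offset":[0.5,1.5,110],"twist":0},{"gripper":0.4,"offset":[0.5,1.5,130],"twist":0},{"gripper":0.4,"offset":[0.5,1.5,142],"twist":0},{"gripper":0.4,"offset":[0.5,1.5,147],"twist":0},{"gripper":0.4,"offset":[0.5,1.5,147],"twist":0},{"gripper":0.4,"offset":[0.5,1.5,147],"twist":0},{"gripper":0.4,"offset":[0.5,1.5,147],"twist":0}]'; python3 -c "
from h import *
rel((525.5,342,54,183.7))"
```

```text
time: 14.8
position: [0.5251, 0.3442, 0.0551]
ee_rot: [3.14, 0.002, -3.08]
contact_force: [-0.3, -1.2, 0.6]
grip_width: 0.0649
grasp_force: 0.0
t 14.8 pos [525.1 344.2  55.1] yaw -176.44 F [-0.3 -1.2  0.6] M [ 0.08 -0.12  0.01] w 64.9 g 0.0 q [-0.18  0.89 -0.78  1.64  0.75  0.93  0.39]
(525.5, 342, 54, 183.7) offset [-0.2 -2.2  1.1] twist -0.0025
```

```bash
python3 -m creep '[{"gripper":-1,"offset":[0,-1,0],"twist":0},{"gripper":-1,"offset":[0,-1,0],"twist":0},{"gripper":-1,"offset":[0,-1,0],"twist":0},{"gripper":-1,"offset":[0,-1,0],"twist":0},{"gripper":-1,"offset":[0,-1,0],"twist":0},{"gripper":-1,"offset":[0,-1,0],"twist":0},{"gripper":-1,"offset":[0,-1,0],"twist":0},{"gripper":-1,"offset":[0,-1,0],"twist":0}]' 20; python3 -c "
from h import *
rel()"
```

```text
time: 15.6
position: [0.5245, 0.3426, 0.0535]
ee_rot: [3.142, -0.0, -3.079]
contact_force: [0.0, -0.1, -0.8]
grip_width: 0.0284
grasp_force: 30.5
t 15.6 pos [524.5 342.6  53.5] yaw -176.43 F [ 0.  -0.1 -0.8] M [ 0.13 -0.12  0.05] w 28.4 g 30.5 q [-0.18  0.89 -0.78  1.64  0.75  0.93  0.39]
```

```bash
python3 -m creep '[{"gripper":-1,"offset":[0,0,0],"twist":0},{"gripper":-1,"offset":[0,0,0],"twist":0},{"gripper":-1,"offset":[0,0,0],"twist":0}]' 20; python3 - <<'E'
from h import *
from workcell import vision
rel()
f=vision.grab_frame("scene");x,y=proj(f,[.525,.342,.1])[0].astype(int)
cv2.imwrite("pics/g3.png",cv2.resize(f["pixels"][y-50:y+40,x-60:x+60],(800,600),interpolation=cv2.INTER_CUBIC))
E
```

```text
time: 15.9
position: [0.5246, 0.3425, 0.0535]
ee_rot: [-3.141, -0.0, -3.079]
contact_force: [-0.4, -0.4, -1.5]
grip_width: 0.0286
grasp_force: 30.5
t 15.9 pos [524.6 342.5  53.5] yaw -176.43 F [-0.4 -0.4 -1.5] M [ 0.08 -0.18 -0.  ] w 28.6 g 30.5 q [-0.18  0.89 -0.78  1.64  0.75  0.93  0.39]
```

View pics/g3.png

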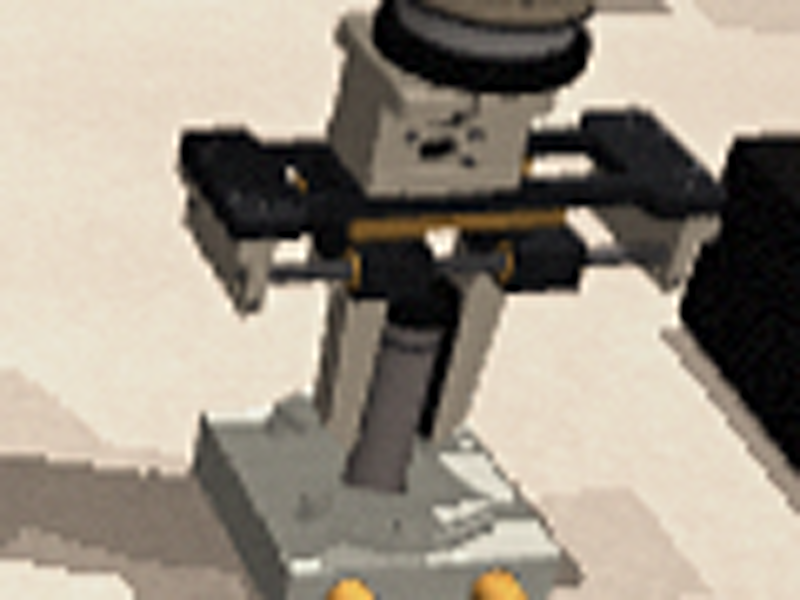

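```bash
python3 -m creep '[{"gripper":0,"offset":[0,0,0],"twist":0},{"gripper":0.1,"offset":[0,0,0],"twist":0},{"gripper":0.1,"offset":[0,0,0],"twist":0},{"gripper":0.1,"offset":[0,0,0],"twist":0},{"gripper":0.1,"offset":[0,0,-15],"twist":0},{"gripper":0.1,"offset":[0,0,-35],"twist":0},{"gripper":0.1,"offset":[0,0,-48],"twist":0},{"gripper":0.1,"offset":[0,0,-51.5],"twist":0},{"gripper":0.1,"offset":[0,0,-51.5],"twist":0},{"gripper":0.1,"offset":[0,0,-51.5],"twist":0},{"gripper":-1,"offset":[0,0,-51.5],"twist":0},{"gripper":-1,"offset":[0,0,-51.5],"twist":0},{"gripper":-1,"offset":[0,0,-51.5],"twist":0},{"gripper":-1,"offset":[0,0,-51.5],"twist":0},{"gripper":-1,"offset":[0,0,-51.5],"twist":0},{"gripper":-1,"offset":[0,0,-51.5],"twist":0},{"gripper":-1,"offset":[0,0,-51.5],"twist":0},{"gripper":-1,"offset":[0,0,-51.5],"twist":0}]' 25; python3 - <<'E'
from h import *
rel()
E
```

```text
time: 17.75
position: [0.5246, 0.3425, 0.1051]
ee_rot: [-3.141, -0.0, -3.079]
contact_force: [0.0, -0.2, -2.6]
grip_width: 0.0312
grasp_force: 25.0
t 17.75 pos [524.6 342.5 105.1] yaw -176.43 F [ 0.  -0.2 -2.6] M [ 0.05 -0.11  0.03] w 31.2 g 25.0 q [-0.16  0.83 -0.82  1.61  0.69  1.02  0.43]
```

```bash
python3 -m creep '[{"gripper":-1,"offset":[0,0,-8],"twist":0},{"gripper":-1,"offset":[0,0,-20],"twist":0},{"gripper":-1,"offset":[0,0,-40],"twist":0},{"gripper":-1,"offset":[0,0,-65],"twist":0},{"gripper":-1,"offset":[0,0,-85],"twist":0},{"gripper":-1,"offset":[0,0,-90],"twist":0},{"gripper":-1,"offset":[0,0,-90],"twist":0},{"gripper":-1,"offset":[0,0,-90],"twist":0}]' 25; python3 - <<'E'
from h import *
rel((545,130,200,150),(545,-90,200,94.2))
E
```

```text
time: 18.55
position: [0.5243, 0.3419, 0.1944]
ee_rot: [-3.14, -0.001, -3.079]
contact_force: [-0.4, 0.4, -2.1]
grip_width: 0.0315
grasp_force: 25.0
t 18.55 pos [524.3 341.9 194.4] yaw -176.43 F [-0.4  0.4 -2.1] M [ 0.05 -0.15  0.02] w 31.5 g 25.0 q [-0.13  0.74 -0.88  1.51  0.6   1.18  0.51]
(545, 130, 200, 150) offset [  -7.4 -212.8   -5.3] twist 0.5859
(545, -90, 200, 94.2) offset [   6.3 -432.4   -5. ] twist 1.5598
```

```bash
python3 -m creep '[{"gripper":-1,"offset":[-2,-20,-5],"twist":0.04},{"gripper":-1,"offset":[-4,-50,-5],"twist":0.14},{"gripper":-1,"offset":[-5,-80,-5],"twist":0.25},{"gripper":-1,"offset":[-6,-110,-5],"twist":0.36},{"gripper":-1,"offset":[-7,-140,-5],"twist":0.47},{"gripper":-1,"offset":[-7,-170,-5],"twist":0.58},{"gripper":-1,"offset":[-6,-200,-5],"twist":0.69},{"gripper":-1,"offset":[-5,-230,-5],"twist":0.8},{"gripper":-1,"offset":[-4,-260,-5],"twist":0.91},{"gripper":-1,"offset":[-2,-290,-5],"twist":1.02},{"gripper":-1,"offset":[0,-320,-5],"twist":1.13},{"gripper":-1,"offset":[2,-350,-5],"twist":1.24},{"gripper":-1,"offset":[3,-380,-5],"twist":1.35},{"gripper":-1,"offset":[5,-410,-5],"twist":1.46},{"gripper":-1,"offset":[6,-428,-5],"twist":1.54},{"gripper":-1,"offset":[6,-432,-5],"twist":1.56},{"gripper":-1,"offset":[6,-432,-5],"twist":1.56},{"gripper":-1,"offset":[6,-432,-5],"twist":1.56},{"gripper":-1,"offset":[6,-432,-5],"twist":1.56}]' 25; python3 - <<'E'
from h import *
rel((545,-90,102,94.2))
E
```

```text
time: 20.45
position: [0.5455, -0.0869, 0.2001]
ee_rot: [-3.142, -0.001, 1.648]
contact_force: [-0.5, -0.2, -1.4]
grip_width: 0.0312
grasp_force: 25.0
t 20.45 pos [545.5 -86.9 200.1] yaw 94.4 F [-0.5 -0.2 -1.4] M [-0.01 -0.04 -0.03] w 31.2 g 25.0 q [ 0.46  0.53 -0.53  1.72  0.31  0.97 -0.11]
(545, -90, 102, 94.2) offset [-3.2 -0.7 98.1] twist 0.0035
```

```bash
python3 -m creep '[{"gripper":-1,"offset":[0,0,25],"twist":0},{"gripper":-1,"offset":[0,0,60],"twist":0},{"gripper":-1,"offset":[0,0,85],"twist":0},{"gripper":-1,"offset":[0,0,96],"twist":0},{"gripper":-1,"offset":[0,0,98],"twist":0},{"gripper":-1,"offset":[0,0,99],"twist":0},{"gripper":-1,"offset":[0,0,99],"twist":0},{"gripper":-1,"offset":[0,0,99],"twist":0}]' 20; python3 - <<'E'
from h import *
rel()
E
```

```text
time: 21.25
position: [0.5464, -0.0889, 0.1024]
ee_rot: [3.139, 0.0, 1.644]
contact_force: [0.6, 0.4, -2.1]
grip_width: 0.0313
grasp_force: 20.0
t 21.25 pos [546.4 -88.9 102.4] yaw 94.18 F [ 0.6  0.4 -2.1] M [-0.06 -0.07  0.  ] w 31.3 g 20.0 q [ 0.42  0.65 -0.46  1.83  0.4   0.75 -0.19]
```

```bash
python3 -m creep '[{"gripper":-1,"offset":[0,0,1.5],"twist":0},{"gripper":-1,"offset":[0,0,3],"twist":0},{"gripper":-1,"offset":[0,0,3],"twist":0},{"gripper":-1,"offset":[-6,0,3],"twist":0},{"gripper":-1,"offset":[-12,0,2.5],"twist":0},{"gripper":-1,"offset":[-18,0,3],"twist":0},{"gripper":-1,"offset":[-24,0,3.5],"twist":0},{"gripper":-1,"offset":[-30,0,4],"twist":0},{"gripper":-1,"offset":[-30,0,4],"twist":0}]' 10; python3 - <<'E'
from h import *
from workcell import vision
rel()
f=vision.grab_frame("scene");x,y=proj(f,[.545,-.1,.07])[0].astype(int)
cv2.imwrite("pics/t4.png",cv2.resize(f["pixels"][y-45:y+45,x-60:x+60],(600,450),interpolation=cv2.INTER_CUBIC))
E
```

```text
time: 22.15
position: [0.5484, -0.1209, 0.0974]
ee_rot: [3.14, 0.001, 1.641]
contact_force: [0.7, -1.4, 5.0]
grip_width: 0.0318
grasp_force: 10.0
t 22.15 pos [ 548.4 -120.9   97.4] yaw 94.04 F [ 0.7 -1.4  5. ] M [-0.14 -0.3   0.02] w 31.8 g 10.0 q [ 0.47  0.67 -0.46  1.81  0.41  0.76 -0.14]
```

View pics/t4.png

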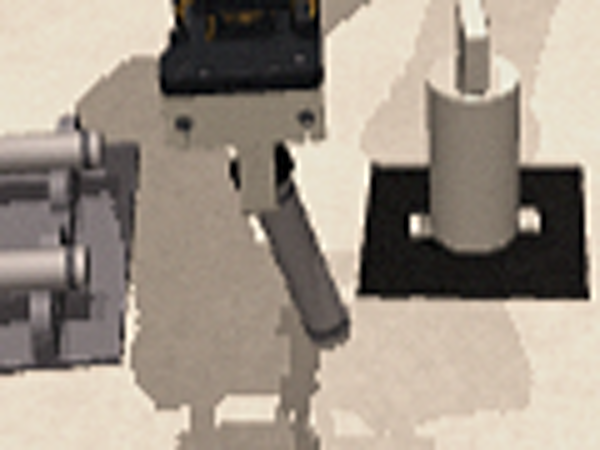

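```bash
python3 -m creep '[{"gripper":-1,"offset":[-13,0,3],"twist":0},{"gripper":-1,"offset":[-26.5,0,7.5],"twist":0},{"gripper":-1,"offset":[-39,0,14],"twist":0},{"gripper":-1,"offset":[-52,0,23],"twist":0},{"gripper":-1,"offset":[-62.5,0,32.5],"twist":0},{"gripper":-1,"offset":[-73,0,45],"twist":0},{"gripper":-1,"offset":[-80,0,57],"twist":0},{"gripper":-1,"offset":[-87,0,71],"twist":0},{"gripper":-1,"offset":[-87,0,71],"twist":0},{"gripper":-1,"offset":[-87,0,71],"twist":0}]' 10; python3 - <<'E'
from h import *
from workcell import vision
rel()
f=vision.grab_frame("scene");np.savez("t5.npz",**f);x,y=proj(f,[.545,-.15,.04])[0].astype(int)
cv2.imwrite("pics/t5.png",cv2.resize(f["pixels"][y-45:y+45,x-60:x+60],(600,450),interpolation=cv2.INTER_CUBIC))
E
```

```text
time: 23.2
position: [0.5531, -0.2045, 0.0252]
ee_rot: [-3.139, -0.002, 1.645]
contact_force: [-0.7, 0.4, -1.0]
grip_width: 0.0318
grasp_force: 10.0
t 23.2 pos [ 553.1 -204.5   25.2] yaw 94.25 F [-0.7  0.4 -1. ] M [-0.09  0.01  0.05] w 31.8 g 10.0 q [ 0.57  0.8  -0.41  1.77  0.48  0.67 -0.04]
```

View pics/t5.png

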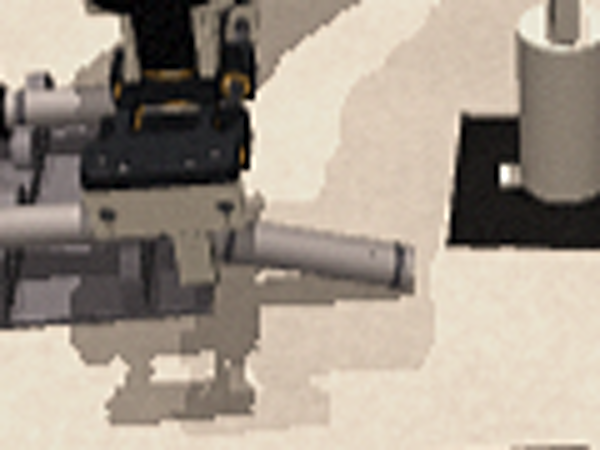

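```bash
python3 -m creep '[{"gripper":-1,"offset":[0,0,0],"twist":0},{"gripper":-1,"offset":[0,0,-8],"twist":0},{"gripper":-1,"offset":[6,0,-15],"twist":0},{"gripper":-1,"offset":[18,0,-15],"twist":0},{"gripper":-1,"offset":[30,0,-12],"twist":0},{"gripper":-1,"offset":[36,0,-4],"twist":0},{"gripper":-1,"offset":[37,0,0],"twist":0},{"gripper":-1,"offset":[37,0,0],"twist":0},{"gripper":-1,"offset":[37,0,0],"twist":0}]' 20; python3 - <<'E'
from h import *
rel()
E
```

```text
time: 24.15
position: [0.5511, -0.169, 0.0257]
ee_rot: [-3.141, 0.0, 1.643]
contact_force: [0.2, -0.5, -1.2]
grip_width: 0.0313
grasp_force: 20.0
t 24.15 pos [ 551.1 -169.    25.7] yaw 94.17 F [ 0.2 -0.5 -1.2] M [-0.03 -0.07  0.04] w 31.3 g 20.0 q [ 0.51  0.78 -0.4   1.81  0.48  0.64 -0.11]
```

```bash
python3 -m creep '[{"gripper":-1,"offset":[0,0,3],"twist":0},{"gripper":-1,"offset":[0,0,7],"twist":0},{"gripper":-1,"offset":[0,0,11],"twist":0},{"gripper":-1,"offset":[0,0,15],"twist":0},{"gripper":-1,"offset":[0,0,18],"twist":0},{"gripper":-1,"offset":[0,0,20],"twist":0},{"gripper":-1,"offset":[0,0,22],"twist":0},{"gripper":-1,"offset":[0,0,22],"twist":0},{"gripper":-1,"offset":[0,0,22],"twist":0}]' 8; python3 - <<'E'
from h import *
rel()
E
```

```text
time: 25.05
position: [0.5514, -0.1686, 0.0042]
ee_rot: [3.142, -0.0, 1.644]
contact_force: [0.5, -0.7, -0.6]
grip_width: 0.0318
grasp_force: 8.0
t 25.05 pos [ 551.4 -168.6    4.2] yaw 94.19 F [ 0.5 -0.7 -0.6] M [-0.13 -0.08  0.01] w 31.8 g 8.0 q [ 0.49  0.82 -0.38  1.82  0.5   0.6  -0.12]
```

```bash
python3 -m creep '[{"gripper":-1,"offset":[0,0,1],"twist":0},{"gripper":-1,"offset":[0,0,2],"twist":0},{"gripper":-1,"offset":[0,0,2],"twist":0},{"gripper":-1,"offset":[0,0,2],"twist":0}]' 8; python3 - <<'E'
from h import *
rel()
E
```

```text
time: 25.45
position: [0.5514, -0.1688, 0.0022]
ee_rot: [3.142, -0.0, 1.644]
contact_force: [-0.8, -1.0, -0.5]
grip_width: 0.032
grasp_force: 8.0
t 25.45 pos [ 551.4 -168.8    2.2] yaw 94.18 F [-0.8 -1.  -0.5] M [-0.19 -0.13 -0.03] w 32.0 g 8.0 q [ 0.49  0.82 -0.38  1.82  0.5   0.6  -0.13]
```

```bash
python3 -m creep '[{"gripper":-0.25,"offset":[0,0,-0.5],"twist":0},{"gripper":-0.15,"offset":[0,0,-1],"twist":0},{"gripper":-0.15,"offset":[0,0,-1],"twist":0},{"gripper":-0.15,"offset":[0,0,-1],"twist":0},{"gripper":-0.15,"offset":[10,0,-1],"twist":0},{"gripper":-0.15,"offset":[25,0,-1],"twist":0},{"gripper":-0.15,"offset":[40,0,-1],"twist":0},{"gripper":-0.15,"offset":[50,0,-1],"twist":0},{"gripper":-0.15,"offset":[52,0,-1],"twist":0},{"gripper":-0.15,"offset":[52,0,-1],"twist":0},{"gripper":-0.15,"offset":[52,0,-1],"twist":0}]'; python3 - <<'E'
from h import *
from workcell import vision
rel()
f=vision.grab_frame("scene");np.savez("t6.npz",**f);x,y=proj(f,[.545,-.12,.03])[0].astype(int)
cv2.imwrite("pics/t6.png",cv2.resize(f["pixels"][y-45:y+45,x-60:x+60],(600,450),interpolation=cv2.INTER_CUBIC))
E
```

```text
time: 26.55
position: [0.5476, -0.1176, 0.0032]
ee_rot: [-3.141, 0.001, 1.643]
contact_force: [-0.3, 0.4, -0.4]
grip_width: 0.0396
grasp_force: 0.0
t 26.55 pos [ 547.6 -117.6    3.2] yaw 94.14 F [-0.3  0.4 -0.4] M [-0.09 -0.11 -0.05] w 39.6 g 0.0 q [ 0.4   0.8  -0.36  1.87  0.5   0.56 -0.22]
```

View pics/t6.png

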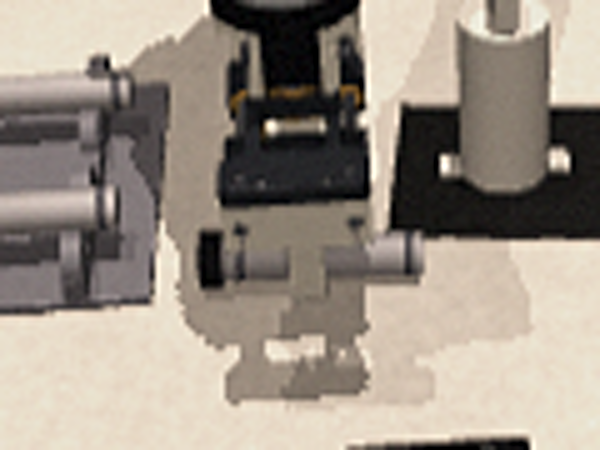

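```bash
python3 -m creep '[{"gripper":-1,"offset":[0,0,0],"twist":0},{"gripper":-1,"offset":[0,0,0],"twist":0},{"gripper":-1,"offset":[0,0,0],"twist":0},{"gripper":-1,"offset":[0,0,0],"twist":0},{"gripper":-1,"offset":[0,0,0],"twist":0},{"gripper":-1,"offset":[0,0,-6],"twist":0},{"gripper":-1,"offset":[0,0,-20],"twist":0},{"gripper":-1,"offset":[0,0,-45],"twist":0},{"gripper":-1,"offset":[0,0,-70],"twist":0},{"gripper":-1,"offset":[0,0,-75],"twist":0},{"gripper":-1,"offset":[0,0,-75],"twist":0},{"gripper":-1,"offset":[0,0,-75],"twist":0}]' 40; python3 - <<'E'
from h import *
from workcell import vision,readout
th=np.radians(4.2);O=np.array([471.7,-284.1]);R=lambda x,y:O+[x*np.cos(th)-y*np.sin(th),x*np.sin(th)+y*np.cos(th)]
print(R(0,0),R(0,2),R(0,-62))
g=R(0,2)
rel((g[0],g[1],80,94.2),(g[0],g[1],30,94.2))
f=vision.grab_frame("scene");np.savez("t7.npz",**f)
P=cloud(f);c=readout.sense()["position"];q=P-c
m=(abs(q[...,0])<.03)&(abs(q[...,1])<.1)&(q[...,2]<.04)&(q[...,2]>-.02)
w=P[m]*1000
for y0 in range(-190,-40,8):
    k=w[abs(w[:,1]-y0)<4]
    if len(k): print(y0,len(k),k.max(0).round(1),k.min(0).round(1))
E
```

```text
time: 27.8
position: [0.5467, -0.1169, 0.0775]
ee_rot: [-3.14, -0.0, 1.644]
contact_force: [0.8, 0.4, -2.1]
grip_width: 0.023
grasp_force: 40.0
[ 471.7 -284.1] [ 471.55352361 -282.10537105] [ 476.24076822 -345.93349759]
t 27.8 pos [ 546.7 -116.9   77.5] yaw 94.19 F [ 0.8  0.4 -2.1] M [-0.06 -0.05  0.  ] w 23.0 g 40.0 q [ 0.45  0.69 -0.44  1.83  0.42  0.72 -0.15]
(np.float64(471.5535236057447), np.float64(-282.1053710455511), 80, 94.2) offset [-159.3  -87.    -2.4] twist -0.0002
(np.float64(471.5535236057447), np.float64(-282.1053710455511), 30, 94.2) offset [-159.3  -86.9   47.6] twist -0.0002
-174 19 [ 568.  -170.2  110.7] [ 547.5 -174.3   83.2]
-166 41 [ 568.5 -162.3  109.9] [ 547.5 -170.    82.2]
-158 26 [ 562.6 -154.3  104.3] [ 545.2 -161.4   83.2]
-150 26 [ 561.8 -146.4  105. ] [ 548.9 -153.3   81.5]
-142 28 [ 561.2 -138.   105.3] [ 546.3 -145.9   87.2]
-134 30 [ 560.6 -130.2  104.9] [ 547.5 -137.8   85.5]
-126 19 [ 576.  -122.2  114.6] [ 543.4 -129.9   83.2]
-118 30 [ 575.7 -114.3  116.7] [ 565.5 -121.7   81.9]
-110 38 [ 575.5 -106.1  117.1] [ 545.6 -113.8   79.7]
-102 28 [573.  -99.2 103.3] [ 545.4 -105.9   81.3]
-94 30 [558.7 -90.  103.2] [537.1 -97.8  80.5]
-86 30 [557.8 -82.6 101.4] [537.  -89.8  79. ]
-78 35 [558.2 -74.  101.4] [537.6 -82.   79.4]
-70 31 [557.8 -66.1 102.5] [538.9 -73.9  83.1]
-62 29 [557.2 -58.4 102.5] [539.  -64.3  79.9]
-54 9 [554.8 -55.9  99.5] [539.1 -56.3  84.1]
```

```bash
python3 -m creep '[{"gripper":-1,"offset":[-15,-8,-3],"twist":0},{"gripper":-1,"offset":[-45,-25,-3],"twist":0},{"gripper":-1,"offset":[-80,-44,-3],"twist":0},{"gripper":-1,"offset":[-115,-63,-3],"twist":0},{"gripper":-1,"offset":[-145,-79,-3],"twist":0},{"gripper":-1,"offset":[-158,-86,-3],"twist":0},{"gripper":-1,"offset":[-160,-87,-3],"twist":0},{"gripper":-1,"offset":[-160,-87,-3],"twist":0},{"gripper":-1,"offset":[-160,-87,-3],"twist":0},{"gripper":-1,"offset":[-160,-87,-3],"twist":0}]' 40; cat > m.py <<'E'
from h import *
from workcell import vision
import sys
th=np.radians(4.2);O=np.array([471.7,-284.1]);c,s=np.cos(th),np.sin(th)
from workcell import readout
p=readout.sense()["position"]*1000
rel();print("tcp in rack",(p[:2]-O)@np.array([[c,-s],[s,c]]))
for n in("scene","top"):
    f=vision.grab_frame(n);np.savez(n+sys.argv[1]+".npz",**f);P=cloud(f).reshape(-1,3)*1000
    q=(P[:,:2]-O)@np.array([[c,-s],[s,c]]);z=P[:,2]
    for x0,lo,hi in((-58,36,60),(0,float(sys.argv[2]),float(sys.argv[3])),(58,36,60)):
        for ys in((24,50),(-48,-20)):
            m=(abs(q[:,0]-x0)<20)&(q[:,1]>ys[0])&(q[:,1]<ys[1])&(z>lo)&(z<hi)
            if m.sum()>10: print(n,x0,ys,m.sum(),"x pct",np.percentile(q[m,0],[2,98]).round(1),"z",np.percentile(z[m],[5,95]).round(1))
        m=(abs(q[:,0]-x0)<9)&(abs(q[:,1])<90)&(z>lo)&(z<hi)
        print(n,x0,"y ends",np.percentile(q[m,1],[1,99]).round(1) if m.sum() else None)
E
python3 m.py 8 78 120
```

```text
time: 28.85
position: [0.4738, -0.2804, 0.0813]
ee_rot: [3.141, -0.001, 1.648]
contact_force: [-0.5, -0.1, -1.5]
grip_width: 0.0225
grasp_force: 40.0
t 28.85 pos [ 473.8 -280.4   81.3] yaw 94.4 F [-0.5 -0.1 -1.5] M [-0.02 -0.09  0.01] w 22.5 g 40.0 q [ 0.79  0.68 -0.47  1.85  0.45  0.71  0.15]
tcp in rack [2.31723833 3.49338737]
scene -58 (24, 50) 27 x pct [-53.1 -41.9] z [36.7 43.3]
scene -58 (-48, -20) 32 x pct [-52.3 -43.6] z [36.4 45.1]
scene -58 y ends [-58.5  56.7]
scene 0 (24, 50) 89 x pct [-3.7 16.4] z [ 88.3 105.7]
scene 0 (-48, -20) 104 x pct [-1.  18.4] z [ 88.1 110.6]
scene 0 y ends [-52.9  65.3]
scene 58 (24, 50) 69 x pct [51.5 71.3] z [36.9 46.6]
scene 58 (-48, -20) 71 x pct [39.1 70.3] z [37.7 46.8]
scene 58 y ends [-67.1  57.1]
top -58 (24, 50) 73 x pct [-73.1 -39.5] z [36.7 47. ]
top -58 (-48, -20) 16 x pct [-52.1 -39.2] z [36.5 45.7]
top -58 y ends [-67.4  57.6]
top 0 (24, 50) 74 x pct [-9.2 11.6] z [ 96.  107.9]
top 0 y ends [ 5.3 64.9]
top 58 (24, 50) 60 x pct [46.1 65.9] z [38.5 47.2]
top 58 y ends [-24.2  57.9]
```

```bash
python3 -m creep '[{"gripper":-1,"offset":[-3,-3,0],"twist":0},{"gripper":-1,"offset":[-3,-3,0],"twist":0},{"gripper":-1,"offset":[-3,-3,12],"twist":0},{"gripper":-1,"offset":[-3,-3,24],"twist":0},{"gripper":-1,"offset":[-3,-3,32],"twist":0},{"gripper":-1,"offset":[-3,-3,35],"twist":0},{"gripper":-1,"offset":[-3,-3,35],"twist":0},{"gripper":-1,"offset":[-3,-3,35],"twist":0}]' 40; python3 m.py 9 50 90
```

```text
time: 29.75
position: [0.4699, -0.286, 0.0462]
ee_rot: [3.141, -0.0, 1.644]
contact_force: [-0.1, 0.3, -1.1]
grip_width: 0.0236
grasp_force: 40.0
t 29.75 pos [ 469.9 -286.    46.2] yaw 94.19 F [-0.1  0.3 -1.1] M [-0.05 -0.04  0.03] w 23.6 g 40.0 q [ 0.78  0.73 -0.43  1.88  0.48  0.64  0.12]
tcp in rack [-1.88519871 -1.72451288]
scene -58 (24, 50) 36 x pct [-68.9 -49.1] z [41.1 47.6]
scene -58 y ends [-48.7  56.9]
scene 0 (24, 50) 78 x pct [-6.1 12. ] z [54.5 70.1]
scene 0 (-48, -20) 88 x pct [-3.9 12.1] z [56.4 73.7]
scene 0 y ends [-68.1  60.2]
scene 58 (24, 50) 68 x pct [50.9 71.2] z [37.1 46.9]
scene 58 (-48, -20) 71 x pct [51.4 71. ] z [37.5 47.4]
scene 58 y ends [-66.8  58. ]
top -58 (24, 50) 70 x pct [-69.9 -48.4] z [37.1 47.9]
top -58 (-48, -20) 34 x pct [-58.2 -48.1] z [39.7 47.4]
top -58 y ends [-68.8  57.6]
top 0 (24, 50) 67 x pct [-11.8  10.4] z [58.7 71.6]
top 0 y ends [ 0.9 60.7]
top 58 (24, 50) 59 x pct [46.3 65.2] z [38.6 47.7]
top 58 (-48, -20) 14 x pct [55.8 73.3] z [37.1 46.5]
top 58 y ends [-29.8  57.9]
```

```bash
python3 -m creep '[{"gripper":-1,"offset":[1.5,0,6],"twist":0},{"gripper":-1,"offset":[1.5,0,12],"twist":0},{"gripper":-1,"offset":[1.5,0,17],"twist":0},{"gripper":-1,"offset":[1.5,0,20],"twist":0},{"gripper":-1,"offset":[1.5,0,22],"twist":0},{"gripper":-1,"offset":[1.5,0,22],"twist":0},{"gripper":-1,"offset":[1.5,0,22],"twist":0}]' 30; python3 -c "
from h import *
rel()"
```

```text
time: 30.55
position: [0.4697, -0.2845, 0.0242]
ee_rot: [3.141, 0.0, 1.644]
contact_force: [0.1, 0.3, -1.2]
grip_width: 0.0233
grasp_force: 30.0
t 30.55 pos [ 469.7 -284.5   24.2] yaw 94.19 F [ 0.1  0.3 -1.2] M [-0.01 -0.08  0.  ] w 23.3 g 30.0 q [ 0.76  0.76 -0.41  1.89  0.51  0.59  0.1 ]
```

```bash
python3 -m creep '[{"gripper":-1,"offset":[0,0,1],"twist":0},{"gripper":-1,"offset":[0,0,2],"twist":0},{"gripper":-1,"offset":[0,0,3],"twist":0},{"gripper":-1,"offset":[0,0,4],"twist":0},{"gripper":-1,"offset":[0,0,5],"twist":0},{"gripper":-1,"offset":[0,0,5],"twist":0},{"gripper":-1,"offset":[0,0,5],"twist":0}]' 12; python3 -c "
from h import *
rel()"
```

```text
time: 31.25
position: [0.47, -0.285, 0.0207]
ee_rot: [3.141, 0.002, 1.644]
contact_force: [-2.1, -0.4, 9.7]
grip_width: 0.0237
grasp_force: 12.0
t 31.25 pos [ 470.  -285.    20.7] yaw 94.17 F [-2.1 -0.4  9.7] M [-0.    0.37  0.01] w 23.7 g 12.0 q [ 0.76  0.77 -0.4   1.89  0.51  0.58  0.1 ]
```

```bash
python3 -m creep '[{"gripper":-1,"offset":[0,0,-1],"twist":0},{"gripper":-1,"offset":[0,0,-1],"twist":0},{"gripper":-1,"offset":[-1,0,-1],"twist":0},{"gripper":-1,"offset":[-2,0,-1],"twist":0},{"gripper":-1,"offset":[-3,0,-1],"twist":0},{"gripper":-1,"offset":[-3,0,-1],"twist":0}]' 10; python3 -c "
from h import *
rel()"; python3 -m creep '[{"gripper":-1,"offset":[-0.7,0,0],"twist":0},{"gripper":-1,"offset":[-1.5,0,0],"twist":0},{"gripper":-1,"offset":[-1.5,0,0],"twist":0}]' 10; python3 -c "
from h import *
rel()"
```

```text
time: 31.85
position: [0.47, -0.285, 0.0207]
ee_rot: [-3.142, -0.003, 1.645]
contact_force: [-1.2, 4.4, 7.7]
grip_width: 0.0236
grasp_force: 10.0
t 31.85 pos [ 470.  -285.    20.7] yaw 94.26 F [-1.2  4.4  7.7] M [0.71 0.29 0.02] w 23.6 g 10.0 q [ 0.76  0.77 -0.4   1.89  0.51  0.59  0.1 ]
time: 32.15
position: [0.47, -0.285, 0.0207]
ee_rot: [-3.141, -0.005, 1.646]
contact_force: [-3.2, 5.0, 9.1]
grip_width: 0.0241
grasp_force: 10.0
t 32.15 pos [ 470.  -285.    20.7] yaw 94.31 F [-3.2  5.   9.1] M [ 1.21  0.39 -0.01] w 24.1 g 10.0 q [ 0.76  0.77 -0.41  1.89  0.51  0.59  0.1 ]
```

```bash
python3 m.py 10 36 60; python3 - <<'E'
from h import *
f=load("scene10.npz");x,y=proj(f,[.472,-.288,.03])[0].astype(int)
cv2.imwrite("pics/l10.png",cv2.resize(f["pixels"][y-38:y+37,x-50:x+50],(800,600),interpolation=cv2.INTER_CUBIC))
E
```

```text
t 32.15 pos [ 470.  -285.    20.7] yaw 94.31 F [-3.2  5.   9.1] M [ 1.21  0.39 -0.01] w 24.1 g 10.0 q [ 0.76  0.77 -0.41  1.89  0.51  0.59  0.1 ]
tcp in rack [-1.71776211 -0.82426828]
scene -58 (24, 50) 53 x pct [-63.5 -43.4] z [36.6 46.1]
scene -58 y ends [ 7.2 56.6]
scene 0 (24, 50) 56 x pct [-7.6 12.6] z [37.4 47. ]
scene 0 (-48, -20) 63 x pct [-8.5 11.7] z [37.3 47.3]
scene 0 y ends [-68.2  60.8]
scene 58 (24, 50) 68 x pct [51.4 70.8] z [36.8 47.7]
scene 58 (-48, -20) 72 x pct [52.6 71.2] z [37.1 47.3]
scene 58 y ends [-67.   57.3]
top -58 (24, 50) 67 x pct [-69.7 -44.3] z [36.4 46.6]
top -58 (-48, -20) 29 x pct [-59.  -47.8] z [38.9 47.4]
top -58 y ends [-67.4  57.9]
top 0 (24, 50) 67 x pct [-12.4   9.8] z [36.9 46.9]
top 0 y ends [ 2.  61.1]
top 58 (24, 50) 56 x pct [46.6 65.6] z [36.8 47.1]
top 58 y ends [-22.4  58.2]
```

View pics/l10.png

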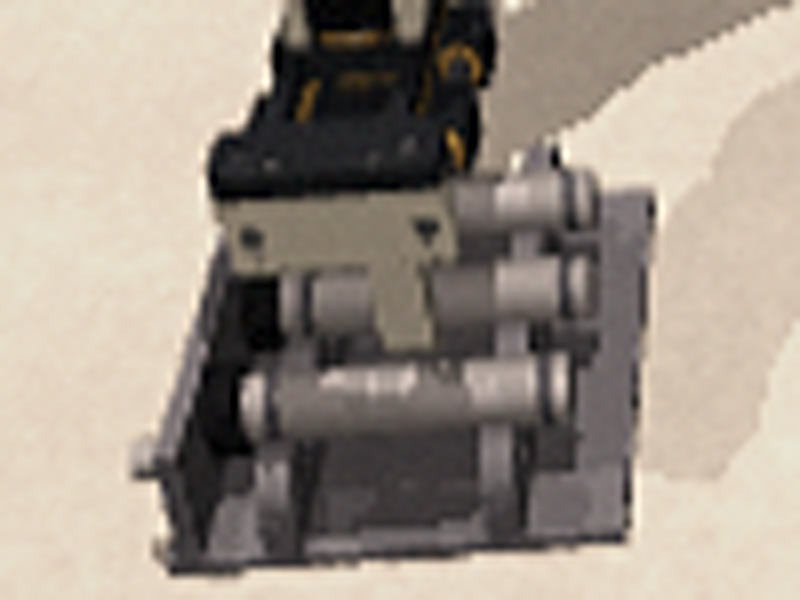

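```bash
python3 -m creep '[{"gripper":-1,"offset":[0,0,-1],"twist":0},{"gripper":-1,"offset":[0,0,-2],"twist":0},{"gripper":-1,"offset":[0,0,-2],"twist":0}]' 10; python3 -c "
from h import *
rel()"
```

```text
time: 32.55
position: [0.4697, -0.2881, 0.0216]
ee_rot: [-3.141, -0.002, 1.644]
contact_force: [0.2, 1.9, -2.5]
grip_width: 0.0236
grasp_force: 10.0
t 32.55 pos [ 469.7 -288.1   21.6] yaw 94.21 F [ 0.2  1.9 -2.5] M [ 0.58 -0.12  0.01] w 23.6 g 10.0 q [ 0.77  0.77 -0.41  1.89  0.51  0.59  0.11]
```

```bash
python3 -m creep '[{"gripper":-1,"offset":[-0.5,0,0.5],"twist":0},{"gripper":-1,"offset":[-1,0,0.5],"twist":0},{"gripper":-1,"offset":[-1.5,0,0.5],"twist":0},{"gripper":-1,"offset":[-1.5,0,0.5],"twist":0}]' 10; python3 m.py 11 36 60
```

```text
time: 32.95
position: [0.4697, -0.2881, 0.0213]
ee_rot: [-3.141, -0.003, 1.645]
contact_force: [-0.7, 6.1, -0.5]
grip_width: 0.0237
grasp_force: 10.0
t 32.95 pos [ 469.7 -288.1   21.3] yaw 94.26 F [-0.7  6.1 -0.5] M [ 1.27 -0.01  0.08] w 23.7 g 10.0 q [ 0.77  0.77 -0.41  1.89  0.51  0.59  0.11]
tcp in rack [-2.2418794  -3.89578261]
scene -58 (24, 50) 51 x pct [-63.4 -45.5] z [38.1 46.8]
scene -58 y ends [ 4.4 57. ]
scene 0 (24, 50) 59 x pct [-5.  10.8] z [36.8 47.3]
scene 0 (-48, -20) 66 x pct [-9.2 11.1] z [36.7 47.1]
scene 0 y ends [-67.9  58. ]
scene 58 (24, 50) 68 x pct [51.2 70.7] z [36.8 47.3]
scene 58 (-48, -20) 74 x pct [52.1 70.8] z [37.3 46.9]
scene 58 y ends [-67.4  57.2]
top -58 (24, 50) 67 x pct [-69.9 -48.3] z [37.  47.3]
top -58 (-48, -20) 40 x pct [-60.6 -47.7] z [36.6 49. ]
top -58 y ends [-68.4  57.5]
top 0 (24, 50) 59 x pct [-12.4   9.4] z [37.4 46. ]
top 0 y ends [-0.7 57.8]
top 58 (24, 50) 60 x pct [46.2 65.4] z [37.9 47.5]
top 58 y ends [-26.   57.6]
```

```bash
python3 -m creep '[{"gripper":-1,"offset":[0,0,0.8],"twist":0},{"gripper":-1,"offset":[0.5,0,0.8],"twist":0},{"gripper":-0.4,"offset":[0.5,0,0.8],"twist":0},{"gripper":-0.22,"offset":[0.5,0,0.8],"twist":0},{"gripper":-0.22,"offset":[0.5,0,0.8],"twist":0},{"gripper":-0.22,"offset":[0.5,0,0.8],"twist":0},{"gripper":-0.22,"offset":[0.5,0,-8],"twist":0},{"gripper":-0.22,"offset":[0.5,0,-25],"twist":0},{"gripper":-0.22,"offset":[0.5,0,-60],"twist":0},{"gripper":-0.22,"offset":[0.5,0,-105],"twist":0},{"gripper":-0.22,"offset":[0.5,0,-150],"twist":0},{"gripper":-0.22,"offset":[0.5,0,-150],"twist":0},{"gripper":-0.22,"offset":[150,80,-150],"twist":0},{"gripper":-0.22,"offset":[150,80,-150],"twist":0},{"gripper":-0.22,"offset":[150,80,-150],"twist":0},{"gripper":-0.22,"offset":[150,80,-150],"twist":0},{"gripper":-0.22,"offset":[150,80,-150],"twist":0}]'; python3 m.py 12 36 60; python3 - <<'E'
from h import *
a=load("scene12.npz");x,y=proj(a,[.472,-.288,.03])[0].astype(int)
i1=cv2.resize(a["pixels"][y-38:y+37,x-50:x+50],(400,300),interpolation=cv2.INTER_CUBIC)
i2=cv2.resize(a["pixels"],(400,300));cv2.imwrite("pics/f12.png",np.hstack([i1,i2]))
E
```

```text
time: 34.75
position: [0.5401, -0.1301, 0.1721]
ee_rot: [3.14, -0.002, 1.652]
contact_force: [-0.2, 0.3, 0.4]
grip_width: 0.0364
grasp_force: 0.0
t 34.75 pos [ 540.1 -130.1  172.1] yaw 94.65 F [-0.2  0.3  0.4] M [-0.06 -0.08  0.  ] w 36.4 g 0.0 q [ 0.55  0.57 -0.54  1.75  0.35  0.92 -0.06]
tcp in rack [ 79.52239572 148.5624847 ]
scene -58 (24, 50) 54 x pct [-63.3 -45.1] z [37.3 47.1]
scene -58 (-48, -20) 55 x pct [-64.8 -44.9] z [36.9 46.6]
scene -58 y ends [-68.   56.9]
scene 0 (24, 50) 62 x pct [-4.1 13. ] z [37.2 47. ]
scene 0 (-48, -20) 65 x pct [-10.8  11.4] z [37.1 47.3]
scene 0 y ends [-67.7  57.7]
scene 58 (24, 50) 67 x pct [49.5 69.8] z [36.6 46.9]
scene 58 (-48, -20) 67 x pct [52.8 70.2] z [37.5 47.3]
scene 58 y ends [-67.3  57.3]
top -58 y ends None
top 0 y ends [-68.4 -54.9]
top 58 (-48, -20) 17 x pct [48.7 69.1] z [37.3 46.9]
top 58 y ends [-68.3 -38.6]
```

View pics/f12.png

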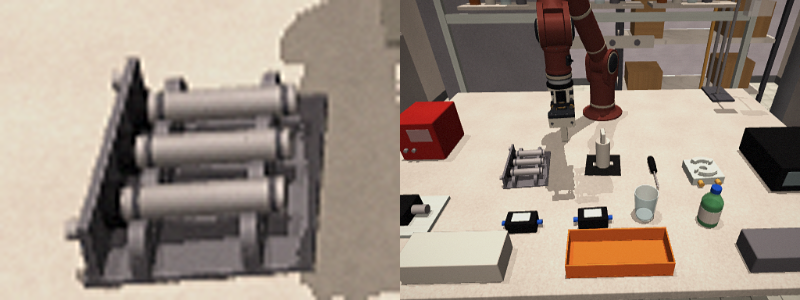

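The picture shows all three elements lying in line in the rack, heads at the end stop. The cover stands upright on the mat and the bystanders are where they were.

```bash
python3 -c "
from workcell import ticket
print(ticket.close_job())"
```

```text
the job is handed in; nothing more can be done
None
```

The job is handed in at about 35 s on the robot's clock: the cover stands mouth down on the mat, and the element lies in the middle lane with its head against the end stop. To tip it from upright to flat I laid it briefly on the bench and regripped it, because the moves cannot tilt the tool.

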